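# Nest a duplexer in its test jig and close the jaw to the gauge mark

### The arm

A 7-joint arm with a two-finger parallel gripper is mounted at the origin on a cart in front of the work surface, level with it; the furniture and walls round the work are solid. World frame = base frame: x ahead of the robot, y to its left, z up, the work surface at z = 0. Lengths are in m, angles in rad, forces in N, time in s.
With the tool pointing down it reaches from about 0.4 to 0.875 m from the base axis. Payload 19.3 kg.
Tool frame: the origin (TCP) lies at the very end of the fingers, on their centre line; the grasp point (between the pads) lies 19 mm behind it; z points along the fingers, y is the line along which they close (so a half turn about z gives the same grasp; the last joint's range is limited). The gripper opens to 85 mm and grips with 20 to 120 N. Pads are 22 mm wide; open, the fingers measure 114 mm over their backs; the gripper's body (76 mm by 85 mm) begins 54 mm behind the grasp point. The pads swing forward as they close: fully open they stand 13 mm farther back than shut.
Start: joints at [1.184, 0.521, -0.036, 1.599, 0.021, 1.021, -0.113], TCP at [0.195, -0.594, 0.231] pointing down, gripper open.
Joint ranges: [-2.91, 2.91], [-0.3, 2.13], [-1.5, 1.42], [0.17, 2.43], [-1.26, 4.41], [0.16, 1.93], [-2.52, 2.52]. Speed limits (rad/s): [1.89, 1.89, 2.39, 2.39, 3.01, 3.01, 3.01].

### API

Orientations are given as [roll, pitch, yaw] about the fixed x, y, z axes, in that order (R = Rz(yaw) Ry(pitch) Rx(roll)).
In Python, from workcell import bot gives the robot as it stands. The module is installed in compiled form; this text tells all that it offers.
- The arm moves only by the tool apply_moves, never from a script. Its arguments are lists of equal length, an entry for each row: "claw": the finger opening in m, from 0 to 0.0854; "xyz": the shift along the tool's x, y, z in m, a list of three; "twist": the turn, a rotation vector about the tool's x, y, z in rad, a list of three. A call has 1 to 20 rows; each row shifts and turns the commanded pose from where the row before left it, along the tool's axes as they then stand; what a row does not reach is not made up. A row lasts 1/10 s, in which the tool goes at most 50 mm and 8.59 degrees, less where a joint would pass 70% of its speed; a pose out of reach is approached as far as the arm can. A call with a gripper value outside its range is refused whole. The fingers move at their own pace and stop on an object; "force" is the grip in N (left out, the last holds). Time passes only in rows, so rows that do not move let the fingers close. It gives the time, the measured TCP pose, the force, the opening and the grip force at its end, in the units of the state.
- bot.observe(): the state, without advancing time (a new reading comes with each control period).
- bot.grab_frame(name): name is "side" or "top" or "wrist"; returns a dict with "img" (480x640x3 uint8, red, green, blue), "vfov" (degrees; the focal length in pixels is half the picture's height over the tangent of half this angle, whatever the lens; pixels are square), "cx", "cy" (the principal point, pixels), "view" (4x4, takes a point from world to camera coordinates). Camera axes: x right, y up, looking along -z (the intrinsics and any distortion apply to the point x, -y, -z); pixel columns grow to the right and rows downward; lengths in m; the calibration is good to about 2 mm. A picture is of the moment at which its call begins. There is no depth.
- bot.job_done(): hands the job in; it is judged then, once.
Trained networks look in the newest picture that a camera, given by its name, has taken for a name from the list of things; names that differ only in an ending like _2 or _b are one class to them, and where a whole thing is asked for, a point or a joint stands for the part that bears it (a point fixed in the world has none). Each returns a list of dicts, best first, with "score" (0 to 1); they miss things now and then, are a little off and sometimes report something else, mostly with a low value. They report only what shows in the picture. A call takes as long as a camera call. They do not tell look-alikes from the thing itself.
- bot.find_in(camera, query): "position" ([x, y, z] in m, in world coordinates, good to about 4 mm: the middle of the surface that is visible of it).
The state is a dict: "clock": time; "qpos": joint angles; "qd": joint speeds; "joint_efforts": joint torques, N m; "position": TCP position; "tool_rot": TCP orientation; "force": force on the tool from outside, world axes, zero at the start; "moment": the same for the moment, N m; "grip_width": finger opening in m; "finger_force": force on a finger pad.
Only numpy, scipy, OpenCV 4.12 (cv2) and the standard library are available. Lean on these libraries where they do the work, as an engineer would, in place of code of your own. Each camera call takes 0.05 s, during which the arm holds its last target. There are 200 camera calls.

### The job

Set up the duplexer in its test jig with the fingertips only, lifting nothing: first push it back along the bed until it is fully home, flat against the back stop. Then roll the knurled wheel on the jig under a fingertip until the jaw has closed so far that its pointer stands on the wide black gauge mark. Move the jaw only by its wheel, leave the duplexer home, and do not disturb the things lying around.

Things in the scene. Friction and masses are not known exactly. Their poses are not given: they have to be found in the camera images.
- jig: Test jig (grey bed, aluminium stops) fixed to the bench. Bed 204 mm (x) by 268 mm (y), 10 mm thick. Origin: centre of the bed's underside, on the bench top; x points across the bed to the back stop (away from the worker), y left along the bed, z up. Two cheeks flank the wheel: tops at z = 58 mm, 10 mm thick, at y = -67 and -109 mm, x from -15 to +75 mm.
- back_stop (a point): Middle of the back stop's face, at the bed's top (jig frame x = +86, y = +57, z = +10 mm). The stop runs 120 mm along y and stands 26 mm above the bed. The side rail at the left (face at jig y = +113 mm) is as high.
- duplexer: Black duplexer, 0.5 to 1 kg, loose on the bed, 20 to 40 mm out from home; slides with 3 to 7 N. Housing x -36 to +62, y +-56, z 0 to 32 mm from its origin (on its underside); screws on top to 44 mm. Two 15 mm thick connectors stick 26 mm out of the front face (-x) at y = +-39 mm; between them it is flat: push there. Home: its +x face lies on the back stop, origin at jig x = +24 mm.
- jaw: Dark steel jaw right of the duplexer, 94x26 mm, top at z = 49 mm (nut housing 59 mm), slides along the jig's y; closing is +y. A 7 mm lip at its front end comes in front of the duplexer's front edge, so the duplexer must be home first; the jaw may nudge it sideways to the rail. Driven by the wheel's screw only; do not push it. Its origin coincides with the jig's when set.
- pointer (a point): Tip of the thin steel pointer at the jaw's front end, over the gauge strip; moves with the jaw along the jig's y.
- gauge_mark (a point): Middle of the gauge mark: the 4 mm wide black line on the metal gauge strip (32x44 mm, top 26.5 mm above the bench) at the bed's front; the thin lines are 5 mm graduations. Axes as the jig's. The jaw is set when the pointer is at y = 0 in this frame; at the start it is at y = -12 to -20 mm. It can overshoot by 6 mm and be rolled back.
- wheel: Knurled steel wheel on the jaw's screw, 60 mm diameter, 24 mm wide, upright between the cheeks, turning about the jig's y. Origin: its centre, jig frame x = +30, y = -88, z = +46 mm; rim top 76 mm above the bench. Rolling the rim's top to the jig's +x (away) closes the jaw 4 mm per radian, back opens it. Needs 2 to 3 N along the rim, grips a fingertip well, no play, stays where left.
- cal_tall: steel coaxial calibration standard, 21 mm across and 36 mm tall, standing right of the jig; origin under its centre; bystander, not to be moved
- cal_short: steel coaxial calibration standard, 21 mm across and 24 mm tall, standing right of the jig; origin under its centre; bystander, not to be moved
- adapter: small steel coax adapter, 18x34x18 mm, lying in front of the jig's right half; origin under its centre; bystander, not to be moved
- spanner: flat open-end spanner, 29x154x9 mm, lying along the jig's left end; origin under its centre; bystander, not to be moved
- wash_bottle: white plastic bottle, 56 mm across and 172 mm tall, standing at the jig's left end, towards the back; origin under its centre; bystander, not to be moved
- dish: round steel dish of screws, 86 mm across and 18 mm tall, right of the jig; origin under its centre; bystander, not to be moved
Mind the look-alikes: they are no part of the job. There is more than one size of the duplexer; the job needs the larger.

How it is judged:
By the outcome, as a careful person would: the job done as asked, in the order asked, and still so for the second after the job is handed in, with the robot touching nothing.
It also fails if it takes over 58 s, if anything falls off the work surface, if the arm or the gripper's body presses on something with over 40 N, if the wrist force passes 120 N, or if a joint passes its speed limit or range.

## Working session

There is one attempt and no reset: what is moved stays moved. The work goes in short steps, Python scripts to look and compute and a tool call to move; the robot and the scene stay as the last step left them, time stands still between calls to the robot, and variables do not carry over. Pictures are saved under pics/ and viewed, at most 10 in all, crops included, and the job is handed in when it is done.

Besides the shell and the picture viewer there is one more tool, called after "Request:" as name(argument=value, ...), one argument or row to a line, values as JSON. apply_moves: Moves the arm, as the interface text tells. Its arguments: {"type":"object","properties":{"claw":{"type":"array"},"xyz":{"type":"array"},"twist":{"type":"array"},"force":{"type":"number"}},"required":["claw","xyz","twist"]}

```bash
mkdir -p pics
cat > h.py <<'E'
from workcell import bot
import numpy as np, cv2
def proj(f,P):
    P=np.atleast_2d(P);c=(np.c_[P,np.ones(len(P))]@np.array(f["view"]).T)[:,:3]
    F=240/np.tan(np.radians(f["vfov"])/2)
    return np.c_[f["cx"]+F*c[:,0]/-c[:,2], f["cy"]-F*c[:,1]/-c[:,2]]
def ray(f,u,v,z):
    F=240/np.tan(np.radians(f["vfov"])/2);V=np.array(f["view"]);R=V[:3,:3];o=-R.T@V[:3,3]
    d=R.T@np.array([(u-f["cx"])/F,-(v-f["cy"])/F,-1]);return o+d*(z-o[2])/d[2]
def save(f,n): cv2.imwrite("pics/"+n+".png",cv2.cvtColor(f["img"],cv2.COLOR_RGB2BGR))
E
python3 - <<'E'
from h import *
import pickle
fs={}
for c in("top","side"):
    f=bot.grab_frame(c);fs[c]=f;save(f,c+"0");print(c,f["vfov"],f["cx"],f["cy"],{k:f[k] for k in f if k not in("img","view","vfov","cx","cy")})
    for q in("jig","back_stop","duplexer","jaw","pointer","gauge_mark","wheel","adapter","cal_tall","cal_short","dish"):
        print(q,[(np.round(d["position"],3).tolist(),round(d["score"],2)) for d in bot.find_in(c,q)[:3]])
pickle.dump(fs,open("f0.pkl","wb"))
s=bot.observe();print(s["clock"],s["position"],s["tool_rot"],s["force"])
E
```

```text
top 46.069227194680856 321.0803373637249 238.58160548587648 {}
jig [([0.529, 0.05, 0.01], 0.64)]
back_stop [([0.53, 0.048, 0.009], 0.81)]
duplexer [([0.634, 0.446, 0.025], 0.89), ([0.581, 0.119, 0.045], 0.76)]
jaw [([0.553, 0.037, 0.047], 0.7), ([0.453, -0.063, 0.021], 0.58)]
pointer [([0.557, 0.035, 0.049], 0.85)]
gauge_mark [([0.529, 0.051, 0.008], 0.8), ([0.585, 0.248, 0.014], 0.57)]
wheel [([0.533, -0.009, 0.071], 0.88)]
adapter [([0.407, 0.066, 0.016], 0.63)]
cal_tall [([0.419, -0.034, 0.033], 0.52)]
cal_short [([0.53, 0.048, 0.008], 0.6)]
dish [([0.518, -0.128, 0.01], 0.62)]
side 43.14047140676758 321.6414320519792 246.25964402376306 {}
jig [([0.532, 0.08, 0.011], 0.56), ([0.529, -0.007, 0.066], 0.55), ([0.423, -0.027, 0.016], 0.32)]
back_stop [([0.528, 0.076, 0.012], 0.94)]
duplexer [([0.577, 0.134, 0.043], 0.96), ([0.639, 0.466, 0.027], 0.68)]
jaw [([0.549, 0.044, 0.043], 0.66)]
pointer [([0.555, 0.042, 0.041], 0.84), ([0.581, 0.254, 0.007], 0.48)]
gauge_mark [([0.53, 0.079, 0.013], 0.93)]
wheel [([0.532, -0.008, 0.066], 0.61)]
adapter [([0.411, 0.078, 0.015], 0.49)]
cal_tall [([0.425, -0.026, 0.016], 0.43)]
cal_short []
dish [([0.508, -0.144, 0.011], 0.67)]
1.2 [ 0.19465351 -0.59389064  0.23128542] [-3.14154777e+00  1.03344211e-05  3.16705711e-01] [0.57240209 0.16556757 0.50004825]
```

View pics/top0.png

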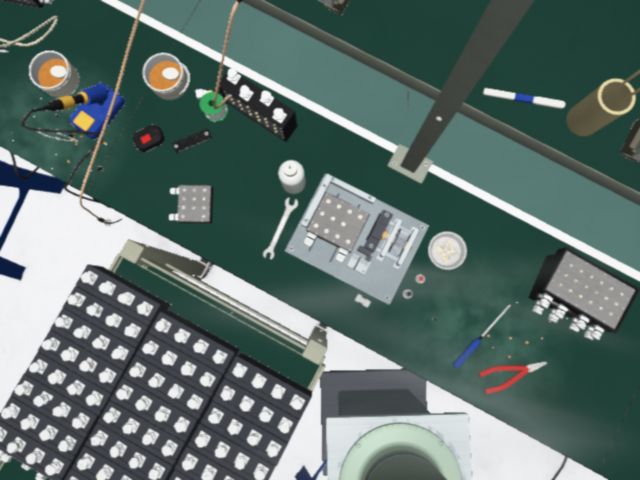

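View pics/side0.png

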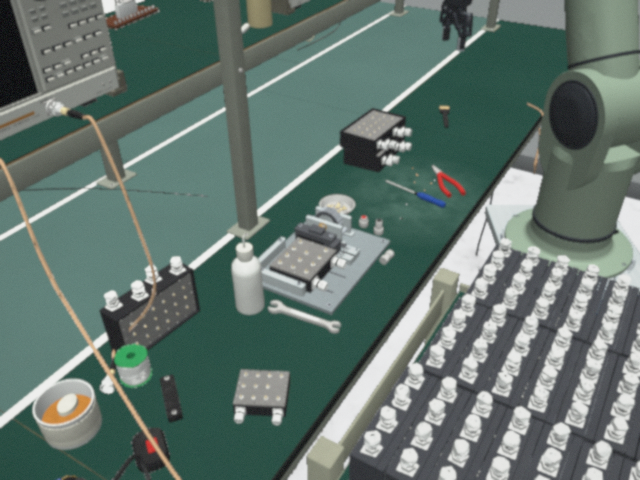

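The top view shows the jig with corners near (326,177), (428,226), (390,303) and (286,250), wheel at right (405,243), and the smaller duplexer look-alike at (190,203). I'll fit the jig pose and look at an enlarged crop.

Run:
```python
from h import *
import pickle
from scipy.optimize import least_squares
f=pickle.load(open("f0.pkl","rb"))["top"]
J=np.array([[.102,.134,.01],[.102,-.134,.01],[-.102,-.134,.01],[-.102,.134,.01]])
px=np.array([[326,177],[428,226],[390,303],[286,250]])
def T(p,P):
    c,s=np.cos(p[2]),np.sin(p[2]);P=np.atleast_2d(P);return np.c_[p[0]+c*P[:,0]-s*P[:,1],p[1]+s*P[:,0]+c*P[:,1],P[:,2]]
r=least_squares(lambda p:(proj(f,T(p,J))-px).ravel(),[.53,.05,0.]);print(r.x,r.fun)
w=T(r.x,[[.03,-.088,.076],[.086,.057,.01]]);print(w)
im=cv2.cvtColor(f["img"],cv2.COLOR_RGB2BGR)
x0,y0=270,160
c=cv2.resize(im[y0:y0+150,x0:x0+200],None,fx=4,fy=4,interpolation=cv2.INTER_CUBIC)
for q in proj(f,T(r.x,np.r_[J,[[.03,-.088,.076],[.086,.057,.01],[.086,.113,.036],[.086,0,.036]]])): cv2.circle(c,tuple(int(v) for v in (q-[x0,y0]+.5)*4),3,(0,0,255),1)
cv2.imwrite("pics/c0.png",c)
```

```text
[ 0.54944739  0.0786533  -0.49825773] [-0.63104854 -3.42443896  1.49297637 -0.58776274  0.15880449  2.17913153
 -1.03630343  1.63867526]
[[ 0.53374505 -0.01298423  0.076     ]
 [ 0.65223127  0.087624    0.01      ]]
```

View pics/c0.png

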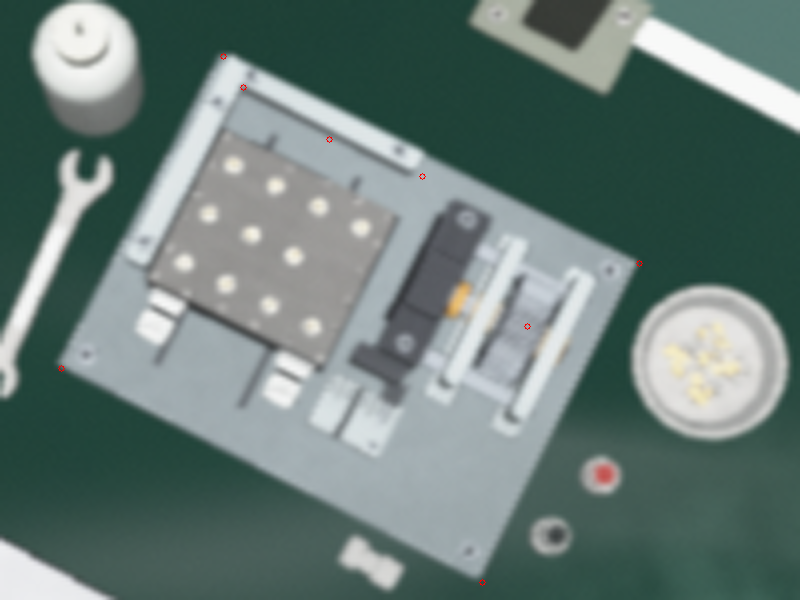

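Run:
```python
from h import *
import pickle
f=pickle.load(open("f0.pkl","rb"))["top"]
p=[.5494,.0787,-.498];c,s=np.cos(p[2]),np.sin(p[2])
def inv(P): d=P[:2]-p[:2];return np.round([c*d[0]+s*d[1],-s*d[0]+c*d[1]],4)
for n,u,v,z in [("fl",148,283,.042),("fr",322,368,.042),("bl",222,130,.042),("br",398,215,.042),("conL",150,330,.02),("conR",282,395,.02),("stripL",310,420,.0265),("stripR",380,455,.0265),("mark",362,420,.0265),("tip",392,398,.03),("stopR",415,170,.036),("stopL",243,90,.036)]:
    P=ray(f,270+u/4,160+v/4,z);print(n,np.round(P,4),inv(P))
def fw(x,y):return np.round([p[0]+c*x-s*y,p[1]+s*x+c*y],4)
print("hover",fw(-.07,.04),"wheel",fw(.03,-.088))
s=bot.observe();print(s["qpos"],s["position"])
print(proj(f,[[.195,-.594,.23],[0,0,0],[.3,-.4,0]]))
```

```text
fl [0.5666 0.1926 0.042 ] [-0.0393  0.1083]
fr [0.5162 0.0968 0.042 ] [-0.0378  0.    ]
bl [0.6523 0.1487 0.042 ] [0.057  0.1107]
br [0.6011 0.0514 0.042 ] [0.0585 0.0007]
conL [0.5424 0.1927 0.02  ] [-0.0606  0.0969]
conR [0.5033 0.1189 0.02  ] [-0.0597  0.0133]
stripL [0.4883 0.1038 0.0265] [-0.0656 -0.0071]
stripR [0.4676 0.0651 0.0265] [-0.0654 -0.051 ]
mark [0.4875 0.0746 0.0265] [-0.0524 -0.0332]
tip [0.4992 0.0575 0.03  ] [-0.034  -0.0426]
stopR [0.6274 0.0403 0.036 ] [0.0869 0.0036]
stopL [0.6762 0.1361 0.036 ] [0.0839 0.111 ]
hover [0.507  0.1473] wheel [ 0.5337 -0.0129]
[ 1.18381753  0.52139303 -0.0362887   1.59952744  0.02120139  1.02110242
 -0.11282159] [ 0.19465351 -0.59389064  0.23128542]
[[738.40109885 407.69455614]
 [401.3301667  485.95810429]
 [573.01586019 342.93176139]]
```

Request:
apply_moves(
  claw=[0.015,0.015,0.015,0.015,0.015,0.015,0.015,0.015,0.015,0.015,0.015,0.015,0.015,0.015,0.015,0.015,0.015,0.015,0.015,0.015],
  xyz=[
    [0.027,-0.031,0],
    [0.027,-0.031,0],
    [0.027,-0.031,0],
    [0.027,-0.031,0],
    [0.027,-0.031,0],
    [0.027,-0.031,0],
    [0.027,-0.031,0],
    [0.027,-0.031,0],
    [0.027,-0.031,0],
    [0.027,-0.031,0],
    [0.027,-0.031,0],
    [0.027,-0.031,0],
    [0.027,-0.031,0],
    [0.027,-0.031,0],
    [0.027,-0.031,0],
    [0.027,-0.031,0],
    [0.027,-0.031,0],
    [0.027,-0.031,0],
    [0.027,-0.031,0],
    [0.027,-0.031,0],
  ],
  twist=[
    [0,0,0],
    [0,0,0],
    [0,0,0],
    [0,0,0],
    [0,0,0],
    [0,0,0],
    [0,0,0],
    [0,0,0],
    [0,0,0],
    [0,0,0],
    [0,0,0],
    [0,0,0],
    [0,0,0],
    [0,0,0],
    [0,0,0],
    [0,0,0],
    [0,0,0],
    [0,0,0],
    [0,0,0],
    [0,0,0],
  ],
)

```text
clock: 3.2
position: [0.5152, 0.1651, 0.2314]
tool_rot: [3.141, -0.0, 0.317]
force: [0.3, -0.8, 1.4]
grip_width: 0.015
finger_force: 0.0
```

Request:
apply_moves(
  claw=[0.015,0.015,0.015,0.015,0.015,0.015,0.015,0.015,0.015,0.015,0.015,0.015,0.015,0.015,0.015,0.015,0.015],
  xyz=[
    [0,0,0],
    [0,0,0],
    [0,0,0],
    [0,0,0],
    [0,0,0],
    [0,0,0],
    [0,0,0],
    [0,0,0],
    [0,0,0],
    [0,0,0],
    [0,0,0],
    [0,0,0],
    [0,0,0],
    [0,0,0],
    [0,0,0],
    [0,0,0],
    [0,0,0],
  ],
  twist=[
    [0,0,-0.145],
    [0,0,-0.145],
    [0,0,-0.145],
    [0,0,-0.145],
    [0,0,-0.145],
    [0,0,-0.145],
    [0,0,-0.145],
    [0,0,-0.145],
    [0,0,-0.145],
    [0,0,-0.145],
    [0,0,-0.145],
    [0,0,-0.145],
    [0,0,-0.145],
    [0,0,-0.145],
    [0,0,-0.145],
    [0,0,-0.145],
    [0,0,0],
  ],
)

```text
clock: 4.9
position: [0.5147, 0.1633, 0.2312]
tool_rot: [3.141, -0.0, 2.639]
force: [-0.1, -0.1, -0.2]
grip_width: 0.0151
finger_force: 0.0
```

Run:
```python
from h import *
import pickle
f=bot.grab_frame("wrist");save(f,"w1");pickle.dump(f,open("w1.pkl","wb"))
s=bot.observe();print(s["clock"],s["position"],s["tool_rot"],s["qpos"],s["force"],f["vfov"])
for q in("duplexer","pointer","gauge_mark","wheel"): print(q,[(np.round(d["position"],4).tolist(),round(d["score"],2)) for d in bot.find_in("wrist",q)[:3]])
```

```text
4.95 [0.51474495 0.16327119 0.23117884] [ 3.14148359e+00 -4.71085189e-04  2.63336757e+00] [ 0.2618512   0.53614356 -0.95094572  1.79169537  0.49253362  1.0725215
  0.19538754] [ 0.74379515 -0.39852095 -0.06696504] 71.9455817165541
duplexer [([0.6297, 0.4344, 0.0224], 0.93), ([0.5607, 0.1292, 0.0447], 0.75)]
pointer [([0.5463, 0.0456, 0.0487], 0.98)]
gauge_mark [([0.5147, 0.0553, 0.008], 0.81)]
wheel [([0.5285, -0.0067, 0.0647], 0.7), ([0.514, 0.0563, 0.0078], 0.2)]
```

View pics/w1.png

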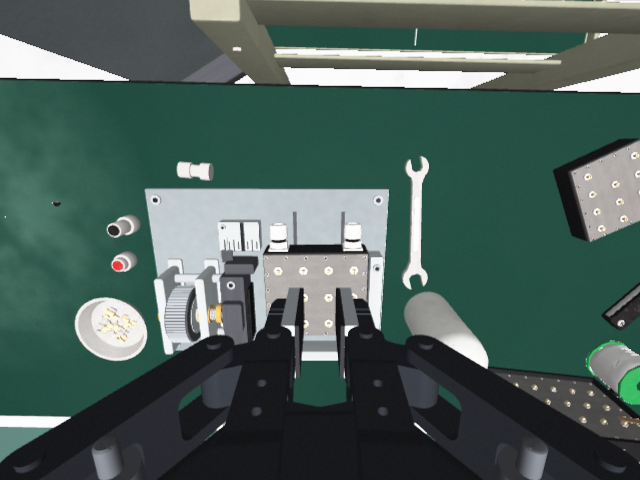

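The wrist view shows bed front corners at (147,189) and (388,189), the gauge strip at (240,237) and the duplexer's front top edge from (265,252) to (366,250).

Run:
```python
from h import *
import pickle
f=pickle.load(open("w1.pkl","rb"))
R,L=ray(f,146,189,.01),ray(f,389,189,.01);print(R,L,np.linalg.norm(R-L))
d=(L-R)[:2];yaw=np.arctan2(d[1],d[0])-np.pi/2;c,s=np.cos(yaw),np.sin(yaw);o=(L+R)[:2]/2+.102*np.array([c,s]);print("jig",o,yaw)
def inv(P): d=P[:2]-o;return np.round([c*d[0]+s*d[1],-s*d[0]+c*d[1]],4)
for n,u,v,z in [("dfr",265,252,.042),("dfl",367,250,.042),("conR",278,228,.02),("conL",353,228,.02),("mark",243,237,.0265)]: print(n,inv(ray(f,u,v,z)))
t=bot.observe();print("tcp",inv(t["position"]))
g=cv2.cvtColor(f["img"],cv2.COLOR_RGB2BGR)[180:350,140:390];cv2.imwrite("pics/c1.png",cv2.resize(g,None,fx=3,fy=3,interpolation=cv2.INTER_CUBIC))
```

```text
[0.39864196 0.01120745 0.01      ] [0.52661547 0.24371799 0.01      ] 0.26540228337703464
jig [0.55198769 0.07827966] -0.5031492731293463
dfr [-0.04   -0.0006]
dfl [-0.0422  0.1067]
conR [-0.0607  0.0112]
conL [-0.0606  0.0936]
mark [-0.0522 -0.0264]
tcp [-0.0738  0.0567]
```

View pics/c1.png

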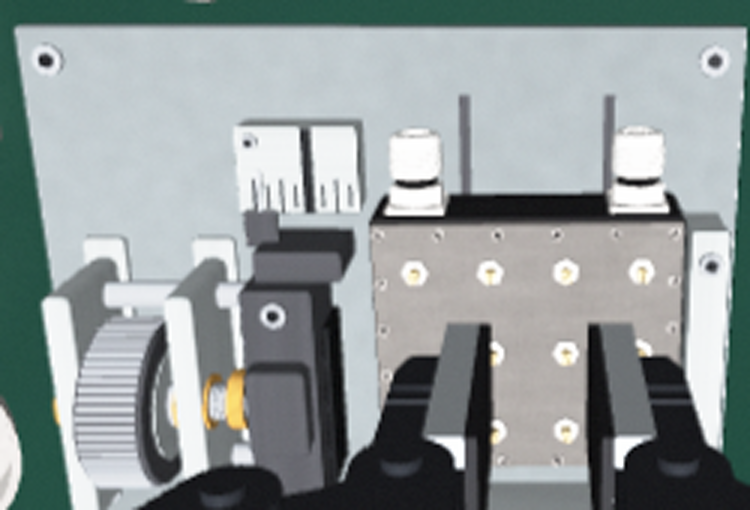

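Request:
apply_moves(
  claw=[0.015,0.015,0.015,0.015,0.015,0.015,0.015,0.015,0.015],
  xyz=[
    [-0.004,-0.001,0.03],
    [-0.004,-0.002,0.035],
    [0,0,0.035],
    [0,0,0.035],
    [0,0,0.03],
    [0,0,0.025],
    [0,0,0.015],
    [0,0,0.004],
    [0,0,0],
  ],
  twist=[
    [0,0,-0.003],
    [0,0,0],
    [0,0,0],
    [0,0,0],
    [0,0,0],
    [0,0,0],
    [0,0,0],
    [0,0,0],
    [0,0,0],
  ],
)

```text
clock: 6.05
position: [0.5204, 0.1572, 0.0226]
tool_rot: [3.142, 0.0, 2.639]
force: [0.6, -0.2, 0.7]
grip_width: 0.0147
finger_force: 0.0
```

Request:
apply_moves(
  claw=[0.015,0.015,0.015,0.015,0.015,0.015,0.015,0.015,0.015,0.015,0.015,0.015],
  xyz=[
    [-0.004,0,0],
    [-0.004,0,0],
    [-0.004,0,0],
    [-0.003,0,0],
    [-0.003,0,0],
    [-0.003,0,0],
    [-0.003,0,0],
    [-0.003,0,0],
    [-0.003,0,0],
    [-0.003,0,0],
    [-0.002,0,0],
    [0,0,0],
  ],
  twist=[
    [0,0,0],
    [0,0,0],
    [0,0,0],
    [0,0,0],
    [0,0,0],
    [0,0,0],
    [0,0,0],
    [0,0,0],
    [0,0,0],
    [0,0,0],
    [0,0,0],
    [0,0,0],
  ],
)

```text
clock: 7.25
position: [0.5511, 0.1402, 0.0223]
tool_rot: [3.141, -0.0, 2.64]
force: [-0.7, 1.5, 0.4]
grip_width: 0.0151
finger_force: 1.0
```

Request:
apply_moves(
  claw=[0.015,0.015,0.015],
  xyz=[
    [-0.003,0,0],
    [-0.002,0,0],
    [-0.001,0,0],
  ],
  twist=[
    [0,0,0],
    [0,0,0],
    [0,0,0],
  ],
)

```text
clock: 7.55
position: [0.5562, 0.1373, 0.0223]
tool_rot: [3.142, -0.0, 2.64]
force: [-5.0, 2.5, 4.0]
grip_width: 0.0151
finger_force: 2.6
```

Request:
apply_moves(
  claw=[0.015,0.015],
  xyz=[
    [-0.002,0,0],
    [-0.001,0,0],
  ],
  twist=[
    [0,0,0],
    [0,0,0],
  ],
)

```text
clock: 7.75
position: [0.5577, 0.1367, 0.0223]
tool_rot: [-3.141, -0.002, 2.64]
force: [-16.7, 7.4, 11.2]
grip_width: 0.0147
finger_force: 8.7
```

Request:
apply_moves(
  claw=[0.015,0.015,0.015],
  xyz=[
    [-0.001,0,0],
    [-0.001,0,0],
    [0,0,0],
  ],
  twist=[
    [0,0,0],
    [0,0,0],
    [0,0,0],
  ],
)

```text
clock: 8.05
position: [0.5577, 0.1367, 0.0223]
tool_rot: [-3.141, -0.004, 2.642]
force: [-24.1, 10.1, 15.8]
grip_width: 0.0148
finger_force: 12.6
```

Request:
apply_moves(
  claw=[0.015,0.015,0.0,0.0,0.0,0.0,0.0,0.0],
  xyz=[
    [0.01,0,0],
    [0.01,0,0],
    [0,0,-0.02],
    [0,0,-0.04],
    [0,0,-0.04],
    [0,-0.02,-0.04],
    [0,-0.03,-0.03],
    [0,0,0],
  ],
  twist=[
    [0,0,0],
    [0,0,0],
    [0,0,0],
    [0,0,0],
    [0,0,0],
    [0,0,0],
    [0,0,0],
    [0,0,0],
  ],
)

```text
clock: 8.85
position: [0.5194, 0.0977, 0.1954]
tool_rot: [3.142, 0.005, 2.636]
force: [1.0, 1.2, -0.4]
grip_width: -0.0001
finger_force: 0.0
```

Run:
```python
from h import *
import pickle
f=bot.grab_frame("wrist");save(f,"w2");pickle.dump(f,open("w2.pkl","wb"))
s=bot.observe();print(s["clock"],s["position"],s["tool_rot"],s["force"],s["grip_width"])
g=cv2.cvtColor(f["img"],cv2.COLOR_RGB2BGR)[170:420,140:460];cv2.imwrite("pics/c2.png",cv2.resize(g,None,fx=2.4,fy=2.4,interpolation=cv2.INTER_CUBIC))
```

```text
8.9 [0.51953116 0.09884069 0.19383165] [3.14139245 0.00371885 2.63691518] [-0.070641   -0.76756251 -0.98764056] 0.00039053826499834733
```

View pics/c2.png

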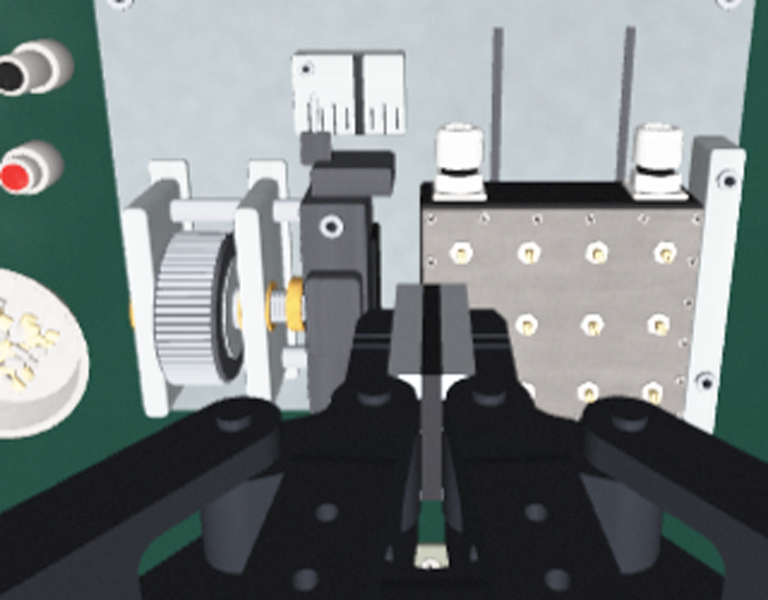

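The pointer tip is near (315,97) in the crop, the mark at (360,95), and the duplexer is home and parallel to the stop. Now I'll move above the wheel.

Request:
apply_moves(
  claw=[0,0,0,0,0,0,0],
  xyz=[
    [-0.02,-0.03,0.01],
    [-0.02,-0.03,0.02],
    [-0.017,-0.03,0.03],
    [0,0,0.03],
    [0,0,0.015],
    [0,0,0.003],
    [0,0,0],
  ],
  twist=[
    [0,0,0],
    [0,0,0],
    [0,0,0],
    [0,0,0],
    [0,0,0],
    [0,0,0],
    [0,0,0],
  ],
)

```text
clock: 9.6
position: [0.5259, -0.0042, 0.0845]
tool_rot: [3.141, -0.0, 2.642]
force: [0.3, 1.1, 0.1]
grip_width: -0.0003
finger_force: 0.0
```

Request:
apply_moves(
  claw=[0,0,0,0],
  xyz=[
    [0,0,0.004],
    [0,0,0.003],
    [0,0,0.002],
    [0,0,0],
  ],
  twist=[
    [0,0,0],
    [0,0,0],
    [0,0,0],
    [0,0,0],
  ],
)

```text
clock: 10.0
position: [0.526, -0.0055, 0.0756]
tool_rot: [3.141, 0.001, 2.64]
force: [-0.3, 0.3, 3.7]
grip_width: 0.0001
finger_force: 1.9
```

Request:
apply_moves(
  claw=[0,0,0,0,0,0,0],
  xyz=[
    [0,0,0.001],
    [-0.004,0,0],
    [-0.004,0,0],
    [-0.004,0,0],
    [-0.004,0,0],
    [-0.004,0,0],
    [0,0,0],
  ],
  twist=[
    [0,0,0],
    [0,0,0],
    [0,0,0],
    [0,0,0],
    [0,0,0],
    [0,0,0],
    [0,0,0],
  ],
)

```text
clock: 10.7
position: [0.5446, -0.0158, 0.0756]
tool_rot: [3.141, 0.003, 2.639]
force: [0.3, -4.0, 18.3]
grip_width: 0.0002
finger_force: 9.5
```

Run:
```python
from h import *
f=bot.grab_frame("wrist");save(f,"w3")
s=bot.observe();print(s["clock"],s["position"],s["force"])
p0=bot.find_in("wrist","pointer");m=bot.find_in("wrist","gauge_mark")
print([(np.round(d["position"],4),d["score"]) for d in p0+m])
g=cv2.cvtColor(f["img"],cv2.COLOR_RGB2BGR)[100:340,200:520];cv2.imwrite("pics/c3.png",cv2.resize(g,None,fx=2.4,fy=2.4,interpolation=cv2.INTER_CUBIC))
```

```text
10.75 [ 0.54458643 -0.01574766  0.07559534] [ 0.61871196 -2.43115438 17.76647231]
[(array([0.5445, 0.0393, 0.0455]), 0.76), (array([0.5092, 0.0485, 0.0066]), 0.75)]
```

View pics/c3.png

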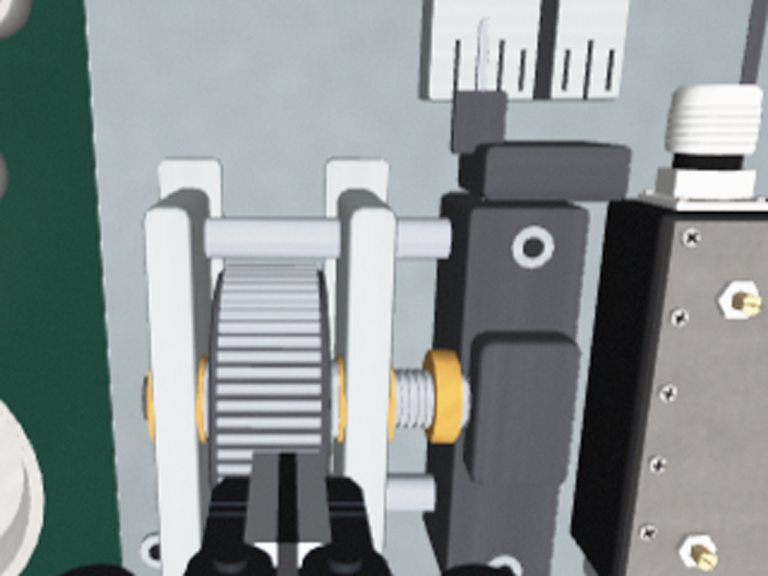

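Request:
apply_moves(
  claw=[0,0,0,0,0,0,0,0,0,0,0,0,0,0,0,0,0,0,0,0],
  xyz=[
    [0,0,-0.008],
    [0.011,-0.001,0],
    [0.011,-0.001,0],
    [0,0,0.005],
    [0,0,0.003],
    [-0.004,0,0],
    [-0.005,0,0],
    [-0.005,0,0],
    [-0.005,0,0],
    [-0.003,0,0],
    [0,0,-0.008],
    [0.011,0,0],
    [0.011,0,0],
    [0,0,0.005],
    [0,0,0.003],
    [-0.004,0,0],
    [-0.005,0,0],
    [-0.005,0,0],
    [-0.005,0,0],
    [-0.003,0,0],
  ],
  twist=[
    [0,0,0],
    [0,0,0],
    [0,0,0],
    [0,0,0],
    [0,0,0],
    [0,0,0],
    [0,0,0],
    [0,0,0],
    [0,0,0],
    [0,0,0],
    [0,0,0],
    [0,0,0],
    [0,0,0],
    [0,0,0],
    [0,0,0],
    [0,0,0],
    [0,0,0],
    [0,0,0],
    [0,0,0],
    [0,0,0],
  ],
)

```text
clock: 12.85
position: [0.5437, -0.0178, 0.0754]
tool_rot: [-3.141, 0.003, 2.639]
force: [-3.1, -5.1, 28.0]
grip_width: -0.0003
finger_force: 13.9
```

Run:
```python
from h import *
f=bot.grab_frame("wrist");save(f,"w4")
s=bot.observe();print(s["clock"],s["position"],s["force"])
g=cv2.cvtColor(f["img"],cv2.COLOR_RGB2BGR)[90:250,320:520];cv2.imwrite("pics/c4.png",cv2.resize(g,None,fx=3.75,fy=3.75,interpolation=cv2.INTER_CUBIC))
```

```text
12.9 [ 0.54407229 -0.01801     0.07531514] [-0.68888907 -6.78290621 29.01634259]
```

View pics/c4.png

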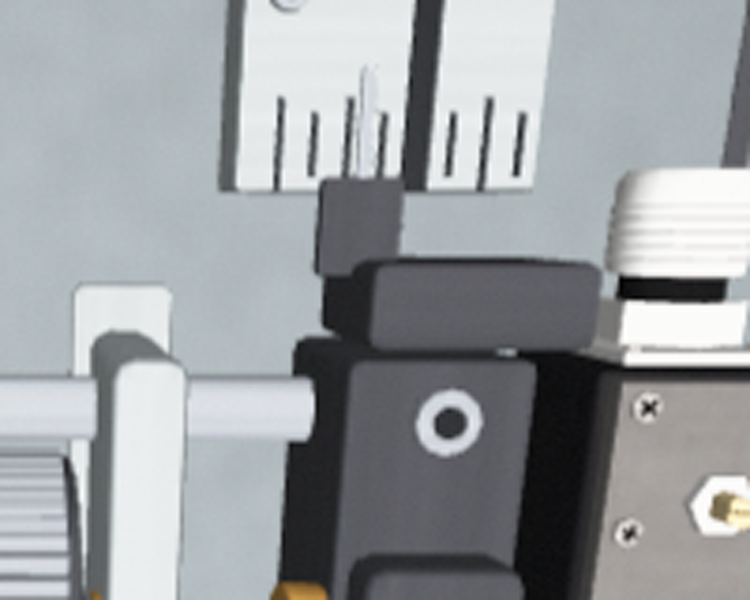

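The pointer tip is at (371,70), with the mark at (424,70) at 6.9 px/mm, so about 7.7 mm remain. Next come two more strokes with lighter pressure.

Request:
apply_moves(
  claw=[0,0,0,0,0,0,0,0,0,0,0,0,0,0,0,0,0,0,0,0],
  xyz=[
    [0,0,-0.009],
    [0.011,0,0],
    [0.011,0,0],
    [0,0,0.005],
    [0,0,0.003],
    [-0.004,0,0],
    [-0.005,0,0],
    [-0.005,0,0],
    [-0.005,0,0],
    [-0.003,0,0],
    [0,0,-0.008],
    [0.011,0,0],
    [0.011,0,0],
    [0,0,0.005],
    [0,0,0.0025],
    [-0.004,0,0],
    [-0.005,0,0],
    [-0.005,0,0],
    [-0.005,0,0],
    [-0.003,0,0],
  ],
  twist=[
    [0,0,0],
    [0,0,0],
    [0,0,0],
    [0,0,0],
    [0,0,0],
    [0,0,0],
    [0,0,0],
    [0,0,0],
    [0,0,0],
    [0,0,0],
    [0,0,0],
    [0,0,0],
    [0,0,0],
    [0,0,0],
    [0,0,0],
    [0,0,0],
    [0,0,0],
    [0,0,0],
    [0,0,0],
    [0,0,0],
  ],
)

```text
clock: 14.9
position: [0.5428, -0.0175, 0.0759]
tool_rot: [-3.141, 0.0, 2.639]
force: [-2.5, -0.9, 8.4]
grip_width: 0.0003
finger_force: 4.5
```

Run:
```python
from h import *
import pickle
f=bot.grab_frame("wrist");save(f,"w5");pickle.dump(f,open("w5.pkl","wb"))
s=bot.observe();print(s["clock"],s["position"],s["force"])
g=cv2.cvtColor(f["img"],cv2.COLOR_RGB2BGR)[80:180,370:490];cv2.imwrite("pics/c5.png",cv2.resize(g,None,fx=6,fy=6,interpolation=cv2.INTER_CUBIC))
```

```text
14.95 [ 0.54308147 -0.01766802  0.07582476] [-1.08438394 -1.00706014  9.09175304]
```

View pics/c5.png

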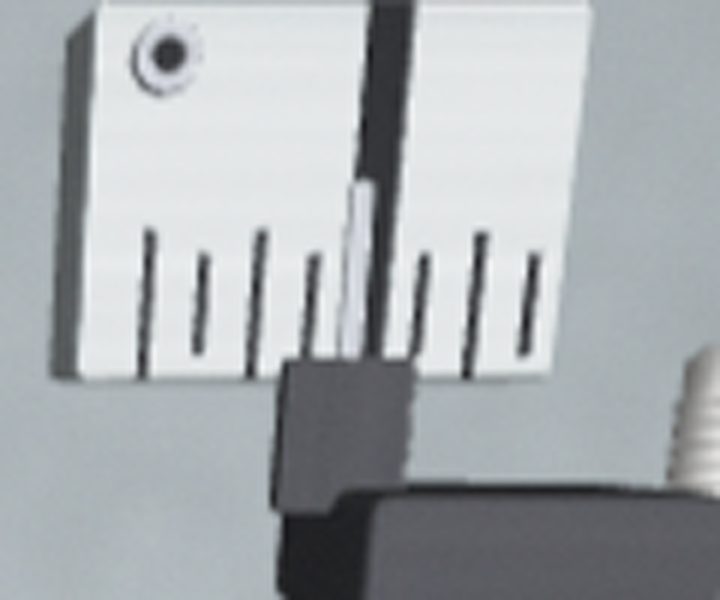

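Pointer tip is at (363,182) and the mark centre at (381,182) at 11 px/mm, so about 1.6 mm remain plus some parallax. I'll roll 12 mm of rim, then view the gauge from straight above.

Request:
apply_moves(
  claw=[0,0,0,0,0,0,0,0,0,0,0,0,0,0,0,0],
  xyz=[
    [0,0,-0.008],
    [0.009,0,0],
    [0.009,0,0],
    [0,0,0.005],
    [0,0,0.003],
    [0,0,0],
    [-0.003,0,0],
    [-0.003,0,0],
    [-0.003,0,0],
    [-0.003,0,0],
    [0,0,0],
    [0,0,-0.02],
    [0,0.02,-0.025],
    [0,0.02,-0.015],
    [0,0.022,0],
    [0,0,0],
  ],
  twist=[
    [0,0,0],
    [0,0,0],
    [0,0,0],
    [0,0,0],
    [0,0,0],
    [0,0,0],
    [0,0,0],
    [0,0,0],
    [0,0,0],
    [0,0,0],
    [0,0,0],
    [0,0,0],
    [0,0,0],
    [0,0,0],
    [0,0,0],
    [0,0,0],
  ],
)

```text
clock: 16.55
position: [0.5679, 0.0428, 0.136]
tool_rot: [3.14, 0.0, 2.642]
force: [-0.3, 1.2, 0.1]
grip_width: 0.0
finger_force: 0.0
```

Run:
```python
from h import *
import pickle
f=bot.grab_frame("wrist");save(f,"w6");pickle.dump(f,open("w6.pkl","wb"))
s=bot.observe();print(s["clock"],s["position"],s["force"],f["cx"],f["cy"])
g=f["img"][80:380,230:430];g=cv2.cvtColor(g,cv2.COLOR_RGB2BGR);cv2.imwrite("pics/c6.png",cv2.resize(g[:150],None,fx=4,fy=4,interpolation=cv2.INTER_CUBIC))
```

```text
16.6 [0.56706524 0.04125477 0.13545814] [-0.36753014 -0.81563975 -0.25761117] 319.31760720415724 244.9466702332495
```

View pics/c6.png

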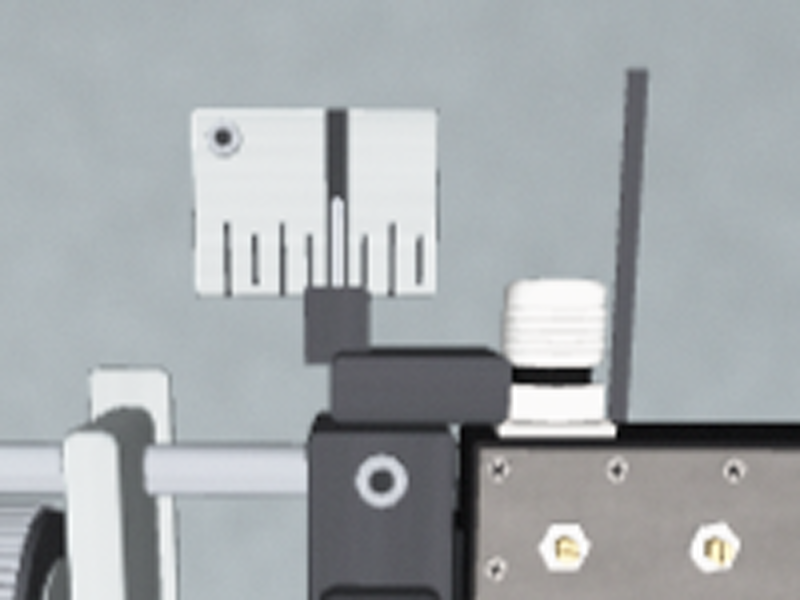

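Run:
```python
from h import *
import pickle
f=pickle.load(open("w6.pkl","rb"))
o=np.array([.5507,.0785]);y=-.501;c,s=np.cos(y),np.sin(y)
def inv(P): d=P[:2]-o;return np.round([c*d[0]+s*d[1],-s*d[0]+c*d[1]],4)
for u,v,z in[(360,191.5,.042),(425,191.5,.042),(314.2,130,.0265)]:print(inv(ray(f,u,v,z)))
g=f["img"].mean(2)
for v in(112,118,124,131,134,138,142,146):print(v,g[v,306:324].astype(int))
```

```text
[-0.0097  0.0061]
[-0.0097  0.0525]
[-0.0518 -0.0265]
112 [228 228 228 228 220 144  74  74  72  72 106 203 228 228 228 228 228 229]
118 [229 229 229 230 222 146  74  73  73  72 106 205 229 230 229 230 229 230]
124 [230 229 229 229 221 145  74  75  75  74 109 204 230 230 229 230 230 230]
131 [230 229 230 230 227 181 112 223 218 215 111 206 231 230 230 230 230 230]
134 [230 229 230 229 226 181 112 223 216 212 108 205 229 230 229 230 230 230]
138 [211 183 221 231 228 183 110 222 219 216 110 207 231 229 212 195 231 231]
142 [183 106 204 229 226 181 111 223 218 218 110 205 230 223 146 126 230 230]
146 [218 110 205 230 227 182 110 222 217 218 109 207 230 223 148 127 231 231]
```

```bash
python3 -c "
from workcell import bot
print(bot.job_done())"
```

```text
the job is handed in; nothing more can be done
None
```

The duplexer was pushed home against the back stop, then the jaw was closed by its wheel until the pointer stood within about 0.2 mm of the middle of the black gauge mark; the job was handed in at about 17 s with the arm clear, and no verdict was returned.

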